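Strap a pipe specimen down in its cradle

TASK

The black pipe specimen lies in the metal cradle with both hold-down straps standing open. Fold the two straps over the pipe and press each one down until its catch snaps and holds it fully shut. Leave the pipe lying in its saddles and do not disturb the loose things beside the cradle (marker pen, ring, weighing boat).

Things in the scene. Friction and masses are not known exactly. Their poses are not given: they have to be found in the camera images.
- cradle: the specimen cradle, fixed to the bench: aluminium base plate 160 x 200 x 12 mm with three white V saddles and four grey posts. Origin: centre of its underside, on the bench. Its y axis runs along the pipe; the hinges of both straps lie on its +x side (far from the robot, at x = +46 mm, 54 mm above the bench), the catches on its -x side (near the robot; posts up to 62 mm above the bench, out to x = -71 mm). The left strap lies at y = +60 mm, the right one at y = -60 mm.
- strap_left (a joint): opening angle of the left (+y) strap, rad: 0 = fully shut (hard stop, level), 1.57 = upright, 2.0 = leaning back at its stop. A flat steel bar 130 mm long, 26 mm wide, 8 mm thick, lying 12 to 20 mm outward of the hinge axis, its free end 119.5 mm from the hinge. The catch works as described for strap_right.
- strap_right (a joint): opening angle of the right (-y) strap, same build. Both: a stiff hinge (0.09 N m) keeps the strap where it is left. At 0.165 rad a spring catch begins to resist; about 7 N at the tip point presses it past 0.065 rad, where it snaps and draws the strap to 0. Let go sooner, it springs back to about 0.2 rad.
- strap_left_tip (a point): point on the middle of the outer face (the top face when shut) of the left strap, 110 mm from the hinge along the strap, 20 mm outward of the hinge axis; the place to press. About 74 mm above the bench when shut. It carries the strap's axes: -x along the strap to its free end, +z out of the outer face, y along the hinge.
- strap_right_tip (a point): the same point on the right strap.
- strap_left_hinge (a point): a point on the hinge axis of the left strap, in the middle of the strap's width.
- strap_right_hinge (a point): the same for the right strap.
- pipe: black pipe specimen, 41 mm in diameter, 206 mm long, lying loose in the saddles along the cradle's y axis. Its y axis is its length; origin on its underside at mid-length.
- pipe_mid (a point): centre of the pipe; 41.5 mm above the bench and over the cradle's middle line when it is seated.
- marker: black and white marker pen, 138 mm long, 16 mm thick, lying loose on the bench on the robot's side of the cradle; bystander.
- pipe_ring: black ring cut from a pipe, 45 mm in diameter, 33 mm long, loose on the bench beyond the cradle's right (-y) end; bystander.
- weighing_boat: white weighing boat, 91 x 25 x 10 mm, loose on the bench beyond the cradle's left (+y) end; bystander.

How it is judged (in metres and radians):
At the end, for the whole second after the job is handed in: Both straps stay shut by their catches (each joint under 0.035 rad), with the pipe at rest in the saddles: within 6 mm of the middle line, within 30 mm of the middle lengthwise, parallel to the cradle within 0.08 rad, not raised by more than about 5 mm (value of joint each of strap_left, strap_right below 0.035 rad and x of pipe_mid in the frame of cradle between -0.006 and 0.006 m and y of pipe_mid in the frame of cradle between -0.03 and 0.03 m and height (world z) of pipe_mid below 0.047 m and angle between the y axis of pipe and the y axis of cradle, either way round below 0.08 rad and linear speed of pipe below 0.02 m/s); the robot touches nothing.
It fails at once if a loose bystander (marker, pipe ring or weighing boat) is moved more than 30 mm (distance of any of marker, pipe_ring, weighing_boat from where it was at the start of the episode above 0.03 m).
It also fails if it takes over 45 s, if anything falls off the work surface, if the arm or the gripper's body presses on something with over 40 N, if the wrist force passes 120 N, or if a joint passes its speed limit or range.

ROBOT

A 6-joint arm with a two-finger parallel gripper is mounted at the origin on a cart in front of the work surface, level with it; the furniture and walls round the work are solid. World frame = base frame: x ahead of the robot, y to its left, z up, the work surface at z = 0. Lengths are in m, angles in degrees, forces in N, time in s.
With the tool pointing down it reaches from about 0.25 to 0.8 m from the base axis. Payload 3.9 kg.
Tool frame: the origin (TCP) lies midway between the tips of the shut fingers; the grasp point (between the pads) lies 19 mm behind it; z points along the fingers, y is the line along which they close (so a half turn about z gives the same grasp; the last joint's range is limited). The gripper opens to 85 mm and grips with 20 to 120 N. Pads are 22 mm wide; open, the fingers measure 114 mm over their backs; the gripper's body (76 mm by 85 mm) begins 54 mm behind the grasp point. The pads swing forward as they close: fully open they stand 13 mm farther back than shut.
Start: joints at [68.755, 14.897, -7.913, 67.191, 0, 90], TCP at [0.19, 0.489, 0.231] pointing down, gripper open.
Joint ranges: [-159.42, 159.42], [-47.68, 98.78], [-73.54, 78.23], [-108.79, 121.32], [-90, 84.71], [-180, 180]. Speed limits (degrees/s): [147.25, 147.25, 180, 180, 180, 180].

INTERFACE

Orientations are given as [roll, pitch, yaw] about the fixed x, y, z axes, in that order (R = Rz(yaw) Ry(pitch) Rx(roll)).
In Python, from cell import monitor, get_image, camera_params, job gives the robot as it stands. The module is installed in compiled form; this text tells all that it offers.
- The arm moves only by the tool jog_arm, never from a script. Its argument "series" is text: rows parted by semicolons, each of 7 numbers parted by spaces: the turn, a rotation vector about the tool's x, y, z each as a share of pi/2 rad, from -1 to 1, then the shift along the tool's x, y, z each as a share of 0.3 m, from -1 to 1, then the closure, from -1 (fully open) to 1 (shut). In form: ax ay az dx dy dz grip; .... A call has exactly 10 rows; each row shifts and turns the commanded pose from where the row before left it, along the tool's axes as they then stand; what a row does not reach is not made up. A row lasts 1/12 s, in which the tool goes at most 41.7 mm and 7.16 degrees, less where a joint would pass 70% of its speed; a pose out of reach is approached as far as the arm can. A call with a number of a shift or a turn outside -1 to 1 is refused whole. A call with a gripper value outside its range is refused whole. The fingers move at their own pace and stop on an object; "squeeze" is the grip in N (left out, the last holds). Time passes only in rows, so rows that do not move let the fingers close, or fill a call up. It gives the time, the measured TCP pose, the force, the opening and the grip force at its end, in the units of the state.
- monitor.get_state(): the state, without advancing time (a new reading comes with each control period).
- get_image(name): name is "scene" or "top"; returns the picture (400x640x3 uint8, blue, green, red); there is no depth.
- camera_params(name): a dict with "vfov" (degrees; the focal length in pixels is half the picture's height over the tangent of half this angle, whatever the lens; pixels are square), "cx", "cy" (the principal point, pixels), "distortion" ([k1, k2, p1, p2, k3] as OpenCV has them; the pictures are not rectified), "view" (4x4, takes a point from world to camera coordinates). Camera axes: x right, y down, z forward; pixel columns grow to the right and rows downward; lengths in m; the calibration is good to about 2 mm. A picture is of the moment at which its call begins. camera_params takes no time and is no camera call.
- job.close_job(): hands the job in; it is judged then, once.
The state is a dict: "time": time; "joint_positions": joint angles; "dq": joint speeds; "tau": joint torques, N m; "ee_pos": TCP position; "ee_rot": TCP orientation; "wrist_force": force on the tool from outside, world axes, zero at the start; "moment": the same for the moment, N m; "grip_width": finger opening in m; "grip_force": force on a finger pad.
Only numpy, scipy, OpenCV 4.12 (cv2) and the standard library are available. Lean on these libraries where they do the work, as an engineer would, in place of code of your own. Each camera call takes 0.05 s, during which the arm holds its last target. There are 200 camera calls.

## Working session

There is one attempt and no reset: what is moved stays moved. The work goes in short steps, Python scripts to look and compute and a tool call to move; the robot and the scene stay as the last step left them, time stands still between calls to the robot, and variables do not carry over. Pictures are saved under pics/ and viewed, at most 10 in all, crops included, and the job is handed in when it is done.

Besides the shell and the picture viewer there is one more tool, called after "Request:" as a command line: name --argument value ..., lists and objects as JSON in quotes. jog_arm: Moves the arm, as the interface text tells. Shift numbers are shares of 0.3 m and turn numbers shares of pi/2 rad, none past 1 either way. Its arguments: {"type":"object","properties":{"series":{"type":"string"},"squeeze":{"type":"number"}},"required":["series"]}

```bash
mkdir -p pics; python3 - <<'E'
from cell import monitor,get_image,camera_params
import cv2
for n in("scene","top"):
    cv2.imwrite(f"pics/{n}0.png",get_image(n)); p=camera_params(n); print(n,p)
print(monitor.get_state())
E
```

```text
scene {'vfov': 47.41434605500689, 'cx': 314.2250582831014, 'cy': 200.3436022828009, 'distortion': array([-0.10580193,  0.        ,  0.        ,  0.        ,  0.        ]), 'view': array([[ 0.73168756, -0.68145965, -0.01568643, -0.37774633],
       [-0.38844252, -0.39794185, -0.83111653,  0.27418341],
       [ 0.56013009,  0.6142109 , -0.55587701,  0.58339627],
       [ 0.        ,  0.        ,  0.        ,  1.        ]])}
top {'vfov': 49.09136735367323, 'cx': 317.2989743811743, 'cy': 201.55956488553375, 'distortion': array([-0.10560182,  0.        ,  0.        ,  0.        ,  0.        ]), 'view': array([[-0.01852553, -0.99948528,  0.02619138,  0.02444934],
       [-0.99148624,  0.01498777, -0.12934605,  0.53630852],
       [ 0.12888692, -0.0283646 , -0.99125356,  0.86648613],
       [ 0.        ,  0.        ,  0.        ,  1.        ]])}
{'time': 0.1, 'joint_positions': array([ 6.87549285e+01,  1.49335396e+01, -7.97641897e+00,  6.71911759e+01,
        1.42434044e-03,  9.00010924e+01]), 'dq': array([-0.04445561, -0.11992861,  0.21275298, -0.03666851, -0.00534742,
       -0.09664591]), 'tau': array([ 3.91866879e-04, -4.06507444e+01,  2.54527402e+01,  1.00829563e-02,
       -1.04537230e-05,  7.84769210e-07]), 'ee_pos': array([0.19001255, 0.48876289, 0.23054664]), 'ee_rot': array([-1.79898866e+02, -1.42241007e-03,  1.58753834e+02]), 'wrist_force': array([0.42896103, 0.29439942, 0.44458925]), 'moment': array([-0.00877538,  0.04779499,  0.00164347]), 'grip_force': 0.0, 'grip_width': 0.08559276679276014}
```

View pics/scene0.png

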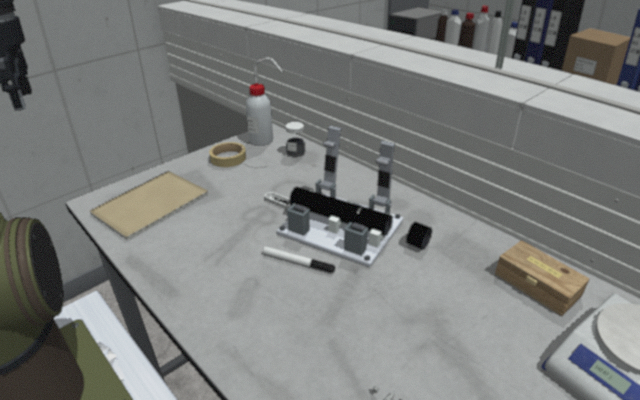

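View pics/top0.png

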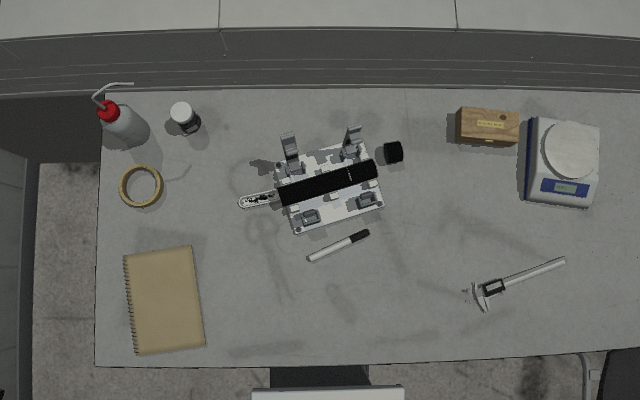

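The top view shows the cradle at about (330,185), turned by roughly 13°. The straps are upright, with tips near (290,135) and (353,128). The marker is at (338,246) and the ring at (393,152). I'll enlarge both views.

```bash
python3 - <<'E'
import cv2
a=cv2.imread("pics/top0.png")[110:270,230:420]; b=cv2.imread("pics/scene0.png")[115:285,250:450]
cv2.imwrite("pics/topc.png",cv2.resize(a,None,fx=4,fy=3.75 and 4,interpolation=cv2.INTER_CUBIC)[:600])
cv2.imwrite("pics/scenec.png",cv2.resize(b,None,fx=3.5,fy=3.5,interpolation=cv2.INTER_CUBIC))
E
```

```text
(no output)
```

View pics/topc.png

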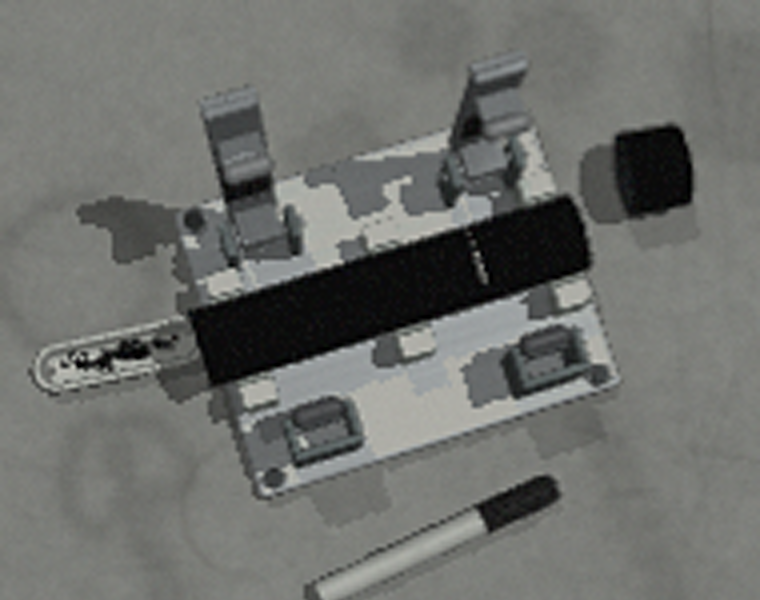

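View pics/scenec.png

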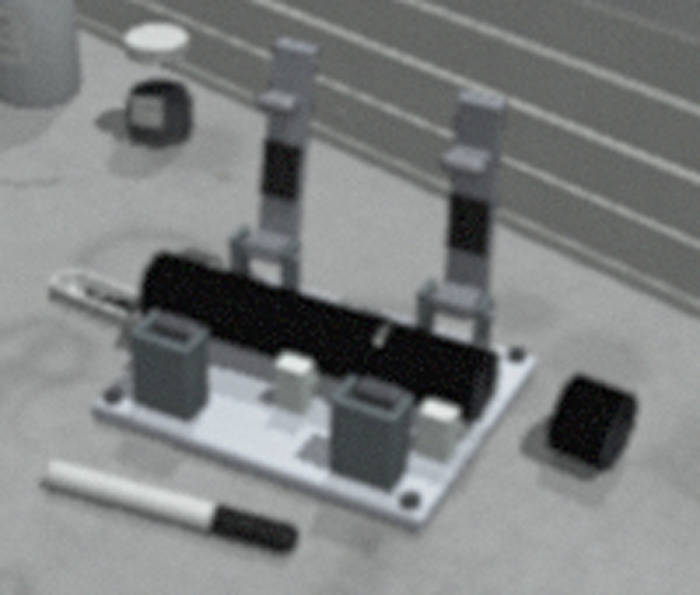

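The crops show the plate's four corners clearly. In full-picture pixels, the top view has them at (295.5,233.7), (385,205), (275.5,163) and (361,141). The strap end faces, pipe ends and posts are also visible. I'll compute the poses from these.

```bash
cat > h.py <<'E'
import numpy as np,cv2
from cell import camera_params
def ray(n,uv):
    p=camera_params(n);f=200/np.tan(np.radians(p["vfov"]/2))
    K=np.array([[f,0,p["cx"]],[0,f,p["cy"]],[0,0,1.]])
    u=cv2.undistortPoints(np.array([[uv]],float),K,p["distortion"])[0,0]
    V=p["view"];R=V[:3,:3];return -R.T@V[:3,3],R.T@np.array([u[0],u[1],1.])
def plane(n,uv,z):
    o,d=ray(n,uv);return o+d*(z-o[2])/d[2]
def tri(a,b):
    o1,d1=ray("top",a);o2,d2=ray("scene",b)
    s=np.linalg.lstsq(np.c_[d1,-d2],o2-o1,rcond=None)[0]
    p,q=o1+d1*s[0],o2+d2*s[1];return (p+q)/2,np.linalg.norm(p-q)
T=lambda x,y:(x/4+230-.375,y/4+110-.375)
S=lambda x,y:(x/3.5+250-.357,y/3.5+115-.357)
E
python3 - <<'E'
from h import *
np.set_printoptions(precision=4,suppress=True)
tc=[plane("top",T(*p),.012) for p in[(262,497),(622,380),(180,212),(525,125)]]
sc=[plane("scene",S(*p),.012) for p in[(93,406),(422,522),(537,355)]]
NL,NR,FL,FR=tc
print("top",*tc,"scene",*sc)
print("sizes",np.linalg.norm(NL-NR),np.linalg.norm(FL-NL),np.linalg.norm(FR-NR))
for nm,a,b in[("L inner-left",(205,104),(275,47)),("L inner-right",(258,92),(318,50)),("R left",(472,70),(459,97)),("R right",(526,60),(505,100))]:
    print(nm,*tri(T(*a),S(*b)))
C=(NL+NR+FL+FR)/4; y=NL-NR; print("C",C,"yaw from y",np.degrees(np.arctan2(-y[0],y[1])), "x",np.degrees(np.arctan2(*((FL-NL)[:2][::-1]))))
# pipe end silhouette at z~.0415
print("pipe", [plane("top",T(*p),.0415) for p in[(188,312),(212,384),(578,195),(592,268)]])
print("marker",[plane("top",T(*p),.008) for p in[(308,592),(558,485)]],"ring",plane("top",T(652,170),.02))
for nm,a in[("postL",(324,430)),("postR",(548,358))]: print(nm,plane("top",T(*a),.062))
E
```

```text
top [0.4722 0.0623 0.012 ] [ 0.5308 -0.129   0.012 ] [0.6247 0.1042 0.012 ] [ 0.6704 -0.0819  0.012 ] scene [0.4705 0.058  0.012 ] [ 0.5286 -0.1305  0.012 ] [ 0.6833 -0.0822  0.012 ]
sizes 0.20014599548509418 0.15808250048527214 0.14727724384909574
L inner-left [0.6384 0.0836 0.1645] 0.004165364607551305
L inner-right [0.6442 0.0583 0.1686] 0.0001778420066211117
R left [ 0.6524 -0.0373  0.1708] 0.0007864319643134628
R right [ 0.6564 -0.0622  0.1761] 0.0023922148250819326
C [ 0.5745 -0.0111  0.012 ] yaw from y 17.026739611592102 x 15.368220936329836
pipe [array([0.5658, 0.0984, 0.0415]), array([0.5285, 0.0864, 0.0415]), array([ 0.6246, -0.1043,  0.0415]), array([ 0.5859, -0.1102,  0.0415])]
marker [array([0.4225, 0.0391, 0.008 ]), array([ 0.476 , -0.0936,  0.008 ])] ring [ 0.6428 -0.1483  0.02  ]
postL [0.5021 0.03   0.062 ]
postR [ 0.5365 -0.0828  0.062 ]
```

Measured cradle: centre about (0.577,-0.012), yaw about 16.5°. The left strap is at about 1.80 rad and the right at about 1.62, with both radii within 2 mm of what's given. Next I turn the tool so its x axis is the cradle's -x and shut the fingers.

Request:
jog_arm --series "0 0 -0.07 0 0 0 1; 0 0 -0.07 0 0 0 1; 0 0 -0.07 0 0 0 1; 0 0 -0.07 0 0 0 1; 0 0 -0.07 0 0 0 1; 0 0 -0.07 0 0 0 1; 0 0 0 0 0 0 1; 0 0 0 0 0 0 1; 0 0 0 0 0 0 1; 0 0 0 0 0 0 1" --squeeze 60

```text
time: 0.93
ee_pos: [0.1902, 0.4892, 0.2311]
ee_rot: [-180.0, -0.0, -163.5]
wrist_force: [0.1, 0.2, -0.2]
grip_width: 0.0002
grip_force: 0.0
```

Request:
jog_arm --series "0 0 0 -0.058 -0.088 0 1; 0 0 0 -0.058 -0.088 0 1; 0 0 0 -0.058 -0.088 0 1; 0 0 0 -0.058 -0.088 0 1; 0 0 0 -0.058 -0.088 0 1; 0 0 0 -0.058 -0.088 0 1; 0 0 0 -0.058 -0.088 0 1; 0 0 0 -0.058 -0.088 0 1; 0 0 0 -0.058 -0.088 0 1; 0 0 0 -0.058 -0.088 0 1"

```text
time: 1.77
ee_pos: [0.4333, 0.2846, 0.2314]
ee_rot: [180.0, 0.0, -163.5]
wrist_force: [0.5, 1.0, -0.5]
grip_width: -0.0004
grip_force: 0.0
```

Request:
jog_arm --series "0 0 0 -0.058 -0.088 0 1; 0 0 0 -0.058 -0.088 0 1; 0 0 0 -0.058 -0.088 0 1; 0 0 0 -0.058 -0.088 0 1; 0 0 0 -0.058 -0.088 0 1; 0 0 0 -0.058 -0.088 0 1; 0 0 0 -0.058 -0.088 0 1; 0 0 0 -0.058 -0.088 0 1; 0 0 0 -0.058 -0.088 0 1; 0 0 0 0 0 0 1"

```text
time: 2.6
ee_pos: [0.6542, 0.0986, 0.2301]
ee_rot: [-179.9, 0.1, -163.8]
wrist_force: [0.7, 0.2, -0.7]
grip_width: -0.0
grip_force: 0.0
```

Request:
jog_arm --series "0 0 0 -0.026 -0.04 0 1; 0 0 0 -0.026 -0.04 0 1; 0 0 0 0 0 0 1; 0 0 0 0 0 0.07 1; 0 0 0 0 0 0.07 1; 0 0 0 0 0 0.07 1; 0 0 0 0 0 0.07 1; 0 0 0 0 0 0 1; 0 0 0 0 0 0 1; 0 0 0 0 0 0 1"

```text
time: 3.43
ee_pos: [0.6721, 0.0846, 0.1485]
ee_rot: [-180.0, 0.1, -163.4]
wrist_force: [-0.3, 0.2, 0.1]
grip_width: 0.0005
grip_force: 0.0
```

```bash
python3 - <<'E'
from cell import get_image
import cv2,numpy as np
a=get_image("top")[90:270,230:420];b=get_image("scene")[80:260,250:440]
cv2.imwrite("pics/c1.png",cv2.resize(np.hstack([a,b]),None,fx=2.1,fy=2.1,interpolation=cv2.INTER_CUBIC))
E
```

```text
(no output)
```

View pics/c1.png

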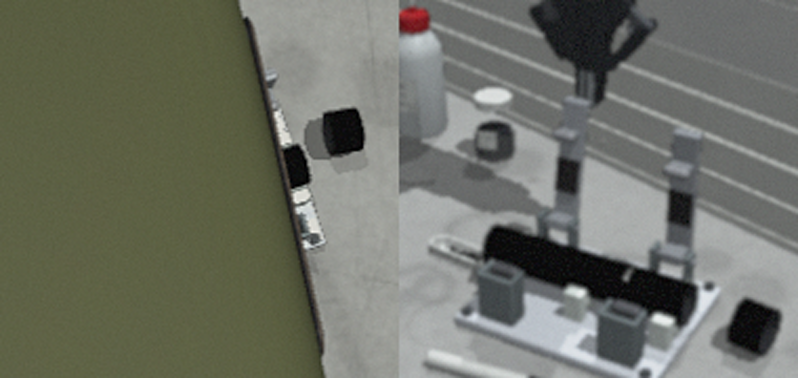

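The picture shows the shut fingers behind the left strap's end, at about (590,95) in the combined picture. Now I fold it along the arc to about 45°.

Request:
jog_arm --series "0 0 0 0.076 -0.017 0 1; 0 0 0 0.063 0 -0.018 1; 0 0 0 0.044 0 -0.003 1; 0 0 0 0.044 0 -0.003 1; 0 0 0 0.044 0 0.009 1; 0 0 0 0.043 0 0.009 1; 0 0 0 0.04 0 0.02 1; 0 0 0 0.04 0 0.02 1; 0 0 0 0 0 0 1; 0 0 0 0 0 0 1"

```text
time: 4.37
ee_pos: [0.5605, 0.0456, 0.1384]
ee_rot: [-180.0, 0.1, -163.5]
wrist_force: [0.6, -0.5, 0.1]
grip_width: -0.0002
grip_force: 0.0
```

Request:
jog_arm --series "0 0 0 0.033 0 0.028 1; 0 0 0 0.034 0 0.029 1; 0 0 0 0.018 0 0.024 1; 0 0 0 0.018 0 0.024 1; 0 0 0 0.013 0 0.026 1; 0 0 0 0.013 0 0.027 1; 0 0 0 0 0 0 1; 0 0 0 0 0 0 1; 0 0 0 0 0 0 1; 0 0 0 0 0 0 1"

```text
time: 5.2
ee_pos: [0.5229, 0.0346, 0.0897]
ee_rot: [180.0, -0.0, -163.4]
wrist_force: [0.6, 0.5, 0.1]
grip_width: -0.0003
grip_force: 0.0
```

```bash
python3 - <<'E'
from cell import get_image
import cv2
b=get_image("scene")[80:270,250:440]
cv2.imwrite("pics/c2.png",cv2.resize(b,None,fx=3,fy=3,interpolation=cv2.INTER_CUBIC))
E
```

```text
(no output)
```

View pics/c2.png

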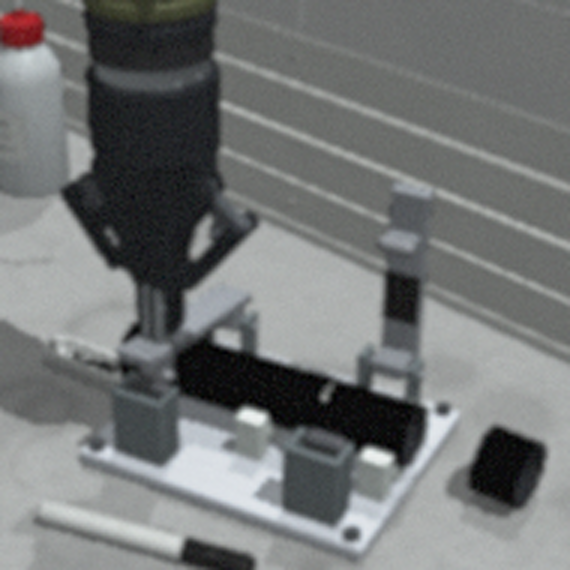

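The left strap is over the pipe with its free end just above its post, at about (150,350), and the fingers are on top of it. Pressing down gently.

Request:
jog_arm --series "0 0 0 0.005 0 0.01 1; 0 0 0 0.005 0 0.01 1; 0 0 0 0.005 0 0.007 1; 0 0 0 0 0 0.007 1; 0 0 0 0 0 0.007 1; 0 0 0 0 0 0 1; 0 0 0 0 0 0 1; 0 0 0 0 0 0 1; 0 0 0 0 0 0 1; 0 0 0 0 0 0 1"

```text
time: 6.08
ee_pos: [0.5197, 0.0335, 0.0779]
ee_rot: [-180.0, 0.1, -163.4]
wrist_force: [2.4, 1.2, 4.0]
grip_width: -0.0003
grip_force: 2.2
```

Request:
jog_arm --series "0 0 0 0 0 0.004 1; 0 0 0 0 0 0.004 1; 0 0 0 0 0 0.004 1; 0 0 0 0 0 0 1; 0 0 0 0 0 0 1; 0 0 0 0 0 0 1; 0 0 0 0 0 0 1; 0 0 0 0 0 0 1; 0 0 0 0 0 0 1; 0 0 0 0 0 0 1"

```text
time: 6.92
ee_pos: [0.5171, 0.033, 0.0735]
ee_rot: [180.0, -0.2, -163.5]
wrist_force: [-1.7, -0.5, 5.7]
grip_width: 0.0002
grip_force: 2.8
```

Request:
jog_arm --series "0 0 0 0 0 0.003 1; 0 0 0 0 0 0.003 1; 0 0 0 0 0 0 1; 0 0 0 0 0 0 1; 0 0 0 0 0 0 1; 0 0 0 0 0 0 1; 0 0 0 0 0 0 1; 0 0 0 0 0 0 1; 0 0 0 0 0 0 1; 0 0 0 0 0 0 1"

```text
time: 7.75
ee_pos: [0.517, 0.0329, 0.0731]
ee_rot: [-180.0, -0.1, -163.5]
wrist_force: [-4.6, 0.5, 16.3]
grip_width: -0.0001
grip_force: 8.2
```

Force rose from 5.7 to 16 N with only 0.4 mm of travel, which means the strap is on its hard stop and snapped. Lifting off and going over behind the right strap.

Request:
jog_arm --series "0 0 0 0 0 -0.108 1; 0 0 0 0 0 -0.108 1; 0 0 0 0 0 -0.108 1; 0 0 0 0 0 -0.108 1; 0 0 0 0 0 -0.118 1; 0 0 0 0 0 0 1; 0 0 0 -0.084 -0.067 0 1; 0 0 0 -0.084 -0.067 0 1; 0 0 0 -0.084 -0.067 0 1; 0 0 0 -0.084 -0.067 0 1"

```text
time: 8.58
ee_pos: [0.638, -0.0157, 0.2357]
ee_rot: [180.0, -0.2, -163.4]
wrist_force: [0.5, -0.3, 0.2]
grip_width: -0.0
grip_force: 0.0
```

Request:
jog_arm --series "0 0 0 -0.084 -0.067 0 1; 0 0 0 -0.082 -0.066 0 1; 0 0 0 0 0 0 1; 0 0 0 0 0 0.09 1; 0 0 0 0 0 0.09 1; 0 0 0 0 0 0.09 1; 0 0 0 0 0 0 1; 0 0 0 0 0 0 1; 0 0 0 0 0 0 1; 0 0 0 0 0 0 1"

```text
time: 9.42
ee_pos: [0.6983, -0.0391, 0.1583]
ee_rot: [-179.9, 0.2, -163.4]
wrist_force: [0.0, -0.4, 0.9]
grip_width: 0.0003
grip_force: 0.0
```

```bash
python3 - <<'E'
from cell import get_image
import cv2
b=get_image("scene")[80:270,250:440]
cv2.imwrite("pics/c3.png",cv2.resize(b,None,fx=3,fy=3,interpolation=cv2.INTER_CUBIC))
E
```

```text
(no output)
```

View pics/c3.png

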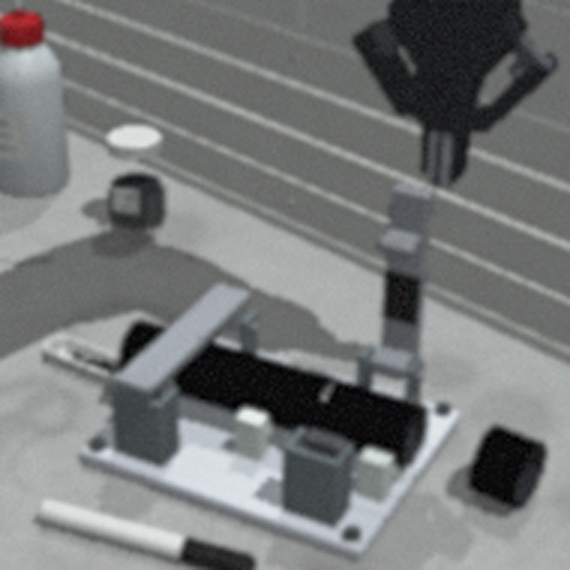

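The left strap is fully shut and level. The fingers are behind the right strap, centred on its width. Folding the right strap the same way.

Request:
jog_arm --series "0 0 0 0.053 0 0.007 1; 0 0 0 0.053 0 0.007 1; 0 0 0 0.044 0 -0.003 1; 0 0 0 0.044 0 -0.003 1; 0 0 0 0.044 0 0.009 1; 0 0 0 0.043 0 0.009 1; 0 0 0 0.04 0 0.02 1; 0 0 0 0.04 0 0.02 1; 0 0 0 0 0 0 1; 0 0 0 0 0 0 1"

```text
time: 10.3
ee_pos: [0.5939, -0.0701, 0.1377]
ee_rot: [-180.0, 0.1, -163.5]
wrist_force: [0.4, -0.2, 0.2]
grip_width: 0.0
grip_force: 0.0
```

Request:
jog_arm --series "0 0 0 0.033 0 0.028 1; 0 0 0 0.034 0 0.029 1; 0 0 0 0.018 0 0.024 1; 0 0 0 0.018 0 0.024 1; 0 0 0 0.013 0 0.026 1; 0 0 0 0.013 0 0.027 1; 0 0 0 0 0 0 1; 0 0 0 0 0 0 1; 0 0 0 0 0 0 1; 0 0 0 0 0 0 1"

```text
time: 11.13
ee_pos: [0.5562, -0.0809, 0.0887]
ee_rot: [180.0, -0.0, -163.4]
wrist_force: [0.3, 0.3, -0.5]
grip_width: 0.0002
grip_force: 0.0
```

Request:
jog_arm --series "0 0 0 0.005 0 0.01 1; 0 0 0 0.005 0 0.01 1; 0 0 0 0.005 0 0.007 1; 0 0 0 0 0 0.007 1; 0 0 0 0 0 0.007 1; 0 0 0 0 0 0.004 1; 0 0 0 0 0 0.004 1; 0 0 0 0 0 0 1; 0 0 0 0 0 0 1; 0 0 0 0 0 0 1"

```text
time: 11.97
ee_pos: [0.5516, -0.0823, 0.0737]
ee_rot: [180.0, -0.1, -163.4]
wrist_force: [0.5, 0.3, 0.2]
grip_width: 0.0003
grip_force: 0.0
```

Request:
jog_arm --series "0 0 0 0 0 0.003 1; 0 0 0 0 0 0.003 1; 0 0 0 0 0 0 1; 0 0 0 0 0 0 1; 0 0 0 0 0 0 1; 0 0 0 0 0 0 1; 0 0 0 0 0 0 1; 0 0 0 0 0 0 1; 0 0 0 0 0 0 1; 0 0 0 0 0 0 1"

```text
time: 12.8
ee_pos: [0.5517, -0.0824, 0.0734]
ee_rot: [-180.0, -0.0, -163.4]
wrist_force: [-3.7, 1.1, 9.1]
grip_width: 0.0001
grip_force: 4.6
```

The force was zero at 73.7 mm and then hit a hard stop, so the right catch snapped too. Lifting clear and checking.

Request:
jog_arm --series "0 0 0 0 0 -0.1 1; 0 0 0 0 0 -0.1 1; 0 0 0 0 0 -0.1 1; 0 0 0 0 0 -0.1 1; 0 0 0 0 0 -0.1 1; 0 0 0 0.1 0 -0.05 1; 0 0 0 0.1 0 0 1; 0 0 0 0.1 0 0 1; 0 0 0 0 0 0 1; 0 0 0 0 0 0 1"

```text
time: 13.63
ee_pos: [0.4643, -0.1082, 0.2375]
ee_rot: [180.0, -0.0, -163.5]
wrist_force: [0.9, -0.1, 0.4]
grip_width: -0.0
grip_force: 0.0
```

```bash
python3 - <<'E'
from cell import get_image
import cv2
b=get_image("scene")[80:270,250:440]
cv2.imwrite("pics/c4.png",cv2.resize(b,None,fx=3,fy=3,interpolation=cv2.INTER_CUBIC))
E
```

```text
(no output)
```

View pics/c4.png

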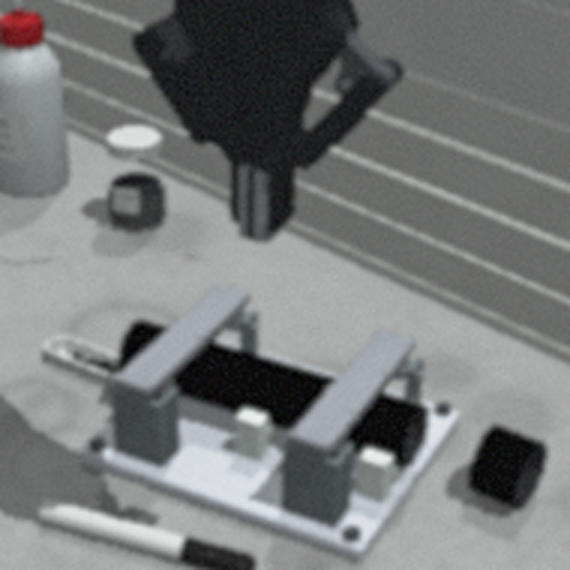

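Both straps are level and parallel on their posts, with ends at about (130,385) and (315,440). The pipe is seated and the marker, ring and boat haven't moved.

```bash
python3 -c "
from cell import job
print(job.close_job())"
```

```text
the job is handed in; nothing more can be done
None
```

Both straps are folded over the pipe and snapped shut, the pipe is in its saddles and the loose things are undisturbed in the last picture; the job was handed in at about 14 s, with no verdict returned.

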